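Load the ROV's sampling skid with its push cores

TASK

Get the underwater vehicle ready for its dive: take the red, blue, green and white push cores out of the plywood bench rack and stand each one in the holster of its own colour on the vehicle's front deck, fully home and upright. Lower them in rather than dropping them, since the tubes are brittle acrylic, and leave the black-handled spare standing in its place in the rack.

Things in the scene. Friction and masses are not known exactly. Their poses are not given: they have to be found in the camera images.
- red_core_mid (a point): Push core with red cap and T-handle, upright in the rack: 144 mm tall, 110 to 225 g, clear tube 36 mm in diameter, cap 40 mm. Point: on its axis, 72 mm above its foot; z up, x along the crossbar. Crossbar 56 mm long, 16 wide (y), 22 high, its centre 61 mm above this point, on a 16 mm stem; cap top 28 mm above this point. Loose in the rack: lifts straight up.
- blue_core_mid (a point): Push core with blue cap and T-handle, upright in the rack: 144 mm tall, 110 to 225 g, clear tube 36 mm in diameter, cap 40 mm. Point: on its axis, 72 mm above its foot; z up, x along the crossbar. Crossbar 56 mm long, 16 wide (y), 22 high, its centre 61 mm above this point, on a 16 mm stem; cap top 28 mm above this point. Loose in the rack: lifts straight up.
- green_core_mid (a point): Push core with green cap and T-handle, upright in the rack: 144 mm tall, 110 to 225 g, clear tube 36 mm in diameter, cap 40 mm. Point: on its axis, 72 mm above its foot; z up, x along the crossbar. Crossbar 56 mm long, 16 wide (y), 22 high, its centre 61 mm above this point, on a 16 mm stem; cap top 28 mm above this point. Loose in the rack: lifts straight up.
- white_core_mid (a point): Push core with white cap and T-handle, upright in the rack: 144 mm tall, 110 to 225 g, clear tube 36 mm in diameter, cap 40 mm. Point: on its axis, 72 mm above its foot; z up, x along the crossbar. Crossbar 56 mm long, 16 wide (y), 22 high, its centre 61 mm above this point, on a 16 mm stem; cap top 28 mm above this point. Loose in the rack: lifts straight up.
- spare_core_mid (a point): Spare push core, black cap and T-handle, same shape and point as the others, in the same rack. The rack: plywood, five square 46 mm openings 72 mm apart in a row, top 66 mm above the table; cores stand on its floor 8 mm above the table, crossbars roughly along the row.
- red_holster: Red holster, fixed on the vehicle's black deck; four in a row along its x, 72 mm apart. Origin: centre of its underside, 20 mm above the table; z up. Round socket: flared mouth 60 mm wide inside at 64 mm above the origin, 46 mm bore from 50 mm down to its floor at 6 mm. A core fully home has its half-way point 78 mm above this origin. Vehicle frame, 240 mm tall, from 120 mm on its +y side.
- blue_holster: Blue holster, fixed on the vehicle's black deck; four in a row along its x, 72 mm apart. Origin: centre of its underside, 20 mm above the table; z up. Round socket: flared mouth 60 mm wide inside at 64 mm above the origin, 46 mm bore from 50 mm down to its floor at 6 mm. A core fully home has its half-way point 78 mm above this origin. Vehicle frame, 240 mm tall, from 120 mm on its +y side.
- green_holster: Green holster, fixed on the vehicle's black deck; four in a row along its x, 72 mm apart. Origin: centre of its underside, 20 mm above the table; z up. Round socket: flared mouth 60 mm wide inside at 64 mm above the origin, 46 mm bore from 50 mm down to its floor at 6 mm. A core fully home has its half-way point 78 mm above this origin. Vehicle frame, 240 mm tall, from 120 mm on its +y side.
- white_holster: White holster, fixed on the vehicle's black deck; four in a row along its x, 72 mm apart. Origin: centre of its underside, 20 mm above the table; z up. Round socket: flared mouth 60 mm wide inside at 64 mm above the origin, 46 mm bore from 50 mm down to its floor at 6 mm. A core fully home has its half-way point 78 mm above this origin. Vehicle frame, 240 mm tall, from 120 mm on its +y side.

How it is judged:
By the outcome, as a careful person would: the job done as asked, in the order asked, and still so for the second after the job is handed in, with the robot touching nothing.
It also fails if it takes over 106 s, if anything falls off the work surface, if the arm or the gripper's body presses on something with over 40 N, if the wrist force passes 120 N, or if a joint passes its speed limit or range.

ROBOT

A 6-joint arm with a two-finger parallel gripper is mounted at the origin on the work surface. World frame = base frame: x ahead of the robot, y to its left, z up, the work surface at z = 0. Lengths are in m, angles in rad, forces in N, time in s.
With the tool pointing down it reaches from about 0.35 to 0.85 m from the base axis. Payload 8.1 kg.
Tool frame: the origin (TCP) lies at the very end of the fingers, on their centre line; the grasp point (between the pads) lies 19 mm behind it; z points along the fingers, y is the line along which they close (so a half turn about z gives the same grasp; the last joint's range is limited). The gripper opens to 85 mm and grips with 20 to 120 N. Pads are 22 mm wide; open, the fingers measure 114 mm over their backs; the gripper's body (76 mm by 85 mm) begins 54 mm behind the grasp point. The pads swing forward as they close: fully open they stand 13 mm farther back than shut.
Start: joints at [1.252, 0.13, 1.488, -0, 1.523, -0.085], TCP at [0.139, 0.584, 0.231] pointing down, gripper open.
Joint ranges: [-2.96, 2.96], [-0.89, 2.26], [0.02, 2.5], [-1.34, 4.48], [0, 2.73], [-2.66, 2.66]. Speed limits (rad/s): [2.39, 2.39, 2.79, 3.14, 3.14, 3.14].

INTERFACE

Orientations are given as a unit quaternion [w, x, y, z].
In Python, from station import read_state, read_camera, camera_model, hand_in gives the robot as it stands.
- The arm moves only by the tool step_arm, never from a script. Its argument "deltas" is a list of rows, each an object of numbers: "x", "y", "z": the shift along the world's x, y, z as a fraction of full scale; "wx", "wy", "wz": the turn, a rotation vector about the world's x, y, z as a fraction of full scale; "fingers": the closure, from 0 (fully open) to 1 (shut). In form: [{"x": .., "y": .., "z": .., "wx": .., "wy": .., "wz": .., "fingers": ..}, ...]. A call has 1 to 10 rows; each row shifts and turns the commanded pose from where the row before left it; what a row does not reach is not made up. Full scale, the value 1, is 6 cm for a shift and 6 degrees for a turn. A row lasts 1/8 s, in which the tool goes at most 62.5 mm and 10.7 degrees, less where a joint would pass 70% of its speed; a pose out of reach is approached as far as the arm can. A call with a number of a shift or a turn outside -1 to 1 is refused whole. A call with a gripper value outside its range is refused whole. The fingers move at their own pace and stop on an object; "squeeze" is the grip in N (left out, the last holds). Time passes only in rows, so rows that do not move let the fingers close. It gives the time, the measured TCP pose, the force, the opening and the grip force at its end, in the units of the state.
- read_state(): the state, without advancing time (a new reading comes with each control period).
- read_camera(name): name is "side" or "top"; returns (picture, depth): 384x512x3 uint8, blue, green, red; 384x512 float32, m along the optical axis (not along the pixel's ray), 0 where there is no reading.
- camera_model(name): a dict with "fovy" (degrees; the focal length in pixels is half the picture's height over the tangent of half this angle, whatever the lens; pixels are square), "cx", "cy" (the principal point, pixels), "rvec" (rotation vector, rad) and "tvec" (3), from world to camera coordinates, as OpenCV has them. Camera axes: x right, y down, z forward; pixel columns grow to the right and rows downward; lengths in m; the calibration is good to about 2 mm. A picture is of the moment at which its call begins. camera_model takes no time and is no camera call.
- hand_in(): hands the job in; it is judged then, once.
The state is a dict: "clock": time; "q": joint angles; "qvel": joint speeds; "effort": joint torques, N m; "tcp_pos": TCP position; "tool_rot": TCP orientation; "force": force on the tool from outside, world axes, zero at the start; "moment": the same for the moment, N m; "opening": finger opening in m; "finger_force": force on a finger pad.
Only numpy, scipy, OpenCV 4.12 (cv2) and the standard library are available. Lean on these libraries where they do the work, as an engineer would, in place of code of your own. Each camera call takes 0.05 s, during which the arm holds its last target. There are 200 camera calls.

## Working session

There is one attempt and no reset: what is moved stays moved. The work goes in short steps, Python scripts to look and compute and a tool call to move; the robot and the scene stay as the last step left them, time stands still between calls to the robot, and variables do not carry over. Pictures are saved under pics/ and viewed, at most 14 in all, crops included, and the job is handed in when it is done.

Besides the shell and the picture viewer there is one more tool, called after "Request:" as name(argument=value, ...), one argument or row to a line, values as JSON. step_arm: Moves the arm, as the interface text tells. Shift numbers are shares of 6 cm and turn numbers shares of 6 degrees, none past 1 either way. Its arguments: {"type":"object","properties":{"deltas":{"type":"array","items":{"type":"object","properties":{"x":{"type":"number","minimum":-1,"maximum":1},"y":{"type":"number","minimum":-1,"maximum":1},"z":{"type":"number","minimum":-1,"maximum":1},"wx":{"type":"number","minimum":-1,"maximum":1},"wy":{"type":"number","minimum":-1,"maximum":1},"wz":{"type":"number","minimum":-1,"maximum":1},"fingers":{"type":"number"}}}},"squeeze":{"type":"number"}},"required":["deltas"]}

```bash
mkdir -p pics; cat > h.py <<'E'
import numpy as np, cv2
from station import *
def cam(n):
    m=camera_model(n); f=192/np.tan(np.radians(m['fovy'])/2)
    K=np.array([[f,0,m['cx']],[0,f,m['cy']],[0,0,1]]); R=cv2.Rodrigues(np.array(m['rvec'],float))[0]
    return m,K,R,np.array(m['tvec'],float)
def pts(n,d):
    m,K,R,t=cam(n); v,u=np.mgrid[:384,:512]
    c=np.stack([(u-K[0,2])/K[0,0]*d,(v-K[1,2])/K[1,1]*d,d],-1)
    return (c-t)@R
def ray(n,u,v,z):
    m,K,R,t=cam(n); o=-R.T@t; r=R.T@np.linalg.inv(K)@np.array([u,v,1.]); return o+r*(z-o[2])/r[2]
E
python3 - <<'E'
from h import *
for n in('side','top'):
    p,d=read_camera(n); cv2.imwrite(f'pics/{n}0.png',p); np.savez(f'{n}0.npz',p=p,d=d)
    m,K,R,t=cam(n); print(m,-R.T@t,(d>0).mean())
print(read_state())
E
```

```text
{'fovy': 48.4271876258047, 'cx': 259.6573439808138, 'cy': 191.81013880210864, 'rvec': array([ 0.5808331 , -2.60867603,  1.21405145]), 'tvec': array([0.44719509, 0.23364431, 0.71881541])} [0.21738512 0.55072164 0.64862785] 0.9960835774739584
{'fovy': 51.48068842297609, 'cx': 256.73348898102313, 'cy': 200.66561795781095, 'rvec': array([ 2.15896895, -2.22130485,  0.08839874]), 'tvec': array([-0.06382507,  0.53213553,  1.01253937])} [ 0.45755336 -0.06745028  1.04812844] 0.9960988362630209
{'clock': 0.1, 'q': array([ 1.25158196e+00,  1.31118274e-01,  1.48917451e+00, -2.68193845e-05,
        1.52295240e+00, -8.54210287e-02]), 'qvel': array([-0.00076124, -0.0011942 , -0.00215785,  0.00116494,  0.0009831 ,
       -0.0003617 ]), 'effort': array([ 8.19093002e-04, -5.70951140e+01, -5.01944733e+01, -2.61841051e-04,
        8.17223859e-03,  3.86624663e-06]), 'tcp_pos': array([0.13884996, 0.58321773, 0.23032754]), 'tool_rot': array([-1.52909126e-04,  1.16629932e-01,  9.93175098e-01, -8.12102570e-04]), 'force': array([ 0.50875658, -0.1644727 , -0.01845729]), 'moment': array([-0.03674949,  0.0047885 ,  0.00134558]), 'finger_force': 0.0, 'opening': 0.08546349528106005}
```

View pics/top0.png

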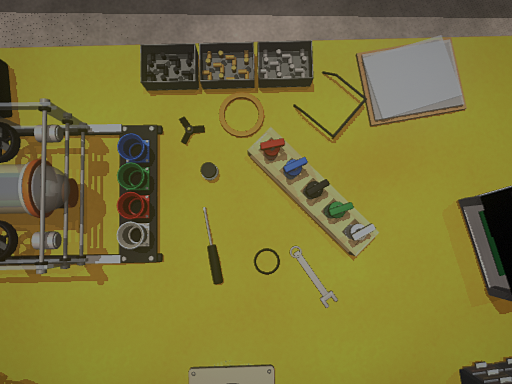

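View pics/side0.png

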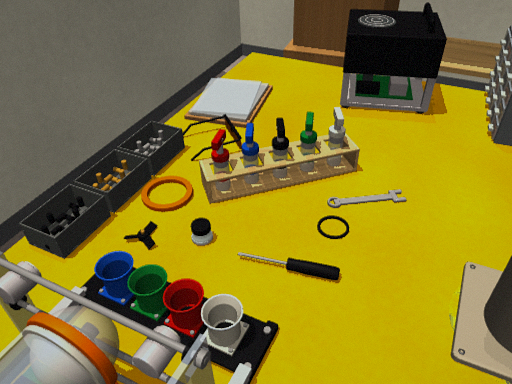

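The top view shows the rack running diagonally from (270,145) to (362,235): red, blue, black, green, white. The holsters are in a column at u≈133: blue 147, green 176, red 205, white 235. The side view agrees. The arm is out of frame.

```bash
python3 - <<'E'
from h import *
for n in('top','side'):
    a=np.load(n+'0.npz'); P=pts(n,a['d']); p=a['p']; hsv=cv2.cvtColor(p,cv2.COLOR_BGR2HSV)
    box=(P[...,0]>.25)&(P[...,0]<.75)&(P[...,1]<0.02)&(P[...,1]>-.4)
    m=(box&(P[...,2]>.136)&(P[...,2]<.17)).astype(np.uint8)
    k,l,s,c=cv2.connectedComponentsWithStats(m)
    for i in range(1,k):
        if s[i,4]<25: continue
        q=P[l==i]; col=np.median(hsv[l==i],0)
        top=q[q[:,2]>np.percentile(q[:,2],50)-.004]
        (cx,cy),(w,h),an=cv2.minAreaRect((top[:,:2]*1000).astype(np.float32))
        pts4=cv2.boxPoints(((cx,cy),(w,h),an)); e=max([pts4[1]-pts4[0],pts4[2]-pts4[1]],key=np.linalg.norm)
        print(n,'bar',c[i].round(),s[i,4],col,'rect',round(cx),round(cy),round(w),round(h),'ang',round(np.degrees(np.arctan2(e[1],e[0]))%180,1),'z',np.percentile(q[:,2],[10,50,90]).round(3))
    # holster: rim by depth
    box=(P[...,0]>.2)&(P[...,0]<.65)&(P[...,1]<.35)&(P[...,1]>.1)
    m=(box&(P[...,2]>.076)&(P[...,2]<.092)).astype(np.uint8)
    m=cv2.morphologyEx(m,cv2.MORPH_CLOSE,np.ones((3,3)))
    k,l,s,c=cv2.connectedComponentsWithStats(m)
    for i in range(1,k):
        if s[i,4]<25: continue
        q=P[l==i]; (cx,cy),r=cv2.minEnclosingCircle((q[:,:2]*1000).astype(np.float32))
        print(n,'rim',c[i].round(),s[i,4],np.median(hsv[l==i],0),round(cx),round(cy),round(r))
E
```

```text
top bar [272. 144.] 196 [  6.  179.5 146. ] rect 651 -116 17 56 ang 101.2 z [0.145 0.151 0.153]
top bar [295. 164.] 183 [110. 138. 150.] rect 602 -166 16 54 ang 113.8 z [0.148 0.151 0.153]
top bar [317. 187.] 177 [25. 82. 55.] rect 548 -215 16 56 ang 118.1 z [0.149 0.151 0.154]
top bar [340. 209.] 185 [ 60. 122. 114.] rect 498 -267 16 55 ang 107.8 z [0.148 0.151 0.154]
top bar [362. 232.] 198 [100.  13. 157.] rect 444 -315 16 56 ang 118.0 z [0.146 0.151 0.153]
top rim [129. 171.] 269 [ 57. 132.  82.] 553 92 186
top rim [128. 220.] 471 [ 15.  96. 117.] 486 99 169
side bar [338. 116.] 146 [ 26.   28.  185.5] rect 441 -313 15 57 ang 117.1 z [0.141 0.152 0.154]
side bar [309. 121.] 135 [ 67. 224. 117.] rect 496 -267 16 59 ang 107.3 z [0.141 0.153 0.155]
side bar [280. 127.] 151 [106. 128.  17.] rect 546 -215 15 59 ang 118.3 z [0.141 0.153 0.155]
side bar [249. 132.] 154 [110. 237. 158.] rect 598 -165 16 53 ang 113.4 z [0.141 0.153 0.154]
side bar [218. 139.] 197 [  1. 255. 129.] rect 648 -116 16 57 ang 99.1 z [0.139 0.152 0.154]
side rim [161. 283.] 1099 [ 66. 240. 119.] 434 375 279
side rim [221. 308.] 537 [ 24.  38. 177.] 449 228 34
```

```bash
python3 - <<'E'
from h import *
def msk(h,c):
    H,S,V=[h[...,i].astype(int) for i in range(3)]
    if c=='blue': return (H>100)&(H<130)&(S>130)&(V>40)
    if c=='green': return (H>45)&(H<90)&(S>110)&(V>30)
    if c=='red': return ((H<10)|(H>170))&(S>150)&(V>40)
    return (S<60)&(V>90)
for n in('top','side'):
    a=np.load(n+'0.npz'); P=pts(n,a['d']); hsv=cv2.cvtColor(a['p'],cv2.COLOR_BGR2HSV)
    for c in('blue','green','red','white'):
        m=msk(hsv,c)&(P[...,2]>.078)&(P[...,2]<.092)&(P[...,1]<.29)&(P[...,1]>.17)&(P[...,0]>.3)&(P[...,0]<.7)
        k,l,s,_=cv2.connectedComponentsWithStats(m.astype(np.uint8))
        q=P[m]*1000
        if len(q)<8: print(n,c,len(q)); continue
        med=np.median(q,0); q=q[np.linalg.norm(q[:,:2]-med[:2],axis=1)<60]
        A=np.c_[2*q[:,:2],np.ones(len(q))]; x=np.linalg.lstsq(A,(q[:,:2]**2).sum(1),rcond=None)[0]
        (ex,ey),er=cv2.minEnclosingCircle(q[:,:2].astype(np.float32))
        print(n,c,len(q),'fit',x[:2].round(1),round(np.sqrt(x[2]+x[0]**2+x[1]**2),1),'encl',round(ex,1),round(ey,1),round(er,1),'range',q.min(0).round(),q.max(0).round())
E
```

```text
top blue 88 fit [668.3 227. ] 30.8 encl 668.1 227.6 32.7 range [636. 195.  78.] [700. 258.  86.]
top green 161 fit [596.  227.8] 30.0 encl 596.3 227.6 32.8 range [565. 196.  78.] [629. 260.  87.]
top red 172 fit [524.1 228.6] 30.1 encl 524.6 229.2 33.0 range [492. 196.  78.] [556. 261.  88.]
top white 175 fit [452.  229.4] 30.1 encl 452.4 229.4 32.7 range [420. 197.  78.] [485. 261.  88.]
side blue 336 fit [664.5 227.3] 29.9 encl 665.4 227.4 33.2 range [633. 195.  78.] [698. 259.  88.]
side green 358 fit [592.9 228.4] 30.0 encl 593.9 227.5 33.4 range [561. 196.  78.] [627. 260.  87.]
side red 400 fit [521.1 229.2] 29.9 encl 522.3 228.9 33.4 range [489. 197.  78.] [555. 261.  87.]
side white 431 fit [449.2 230.2] 29.9 encl 449.3 228.8 33.4 range [417. 195.  78.] [482. 262.  87.]
```

Request:
step_arm(
  deltas=[
    {"z": 1, "wz": -1, "fingers": 0.5},
    {"z": 1, "wz": -1, "fingers": 0.5},
    {"z": 1, "wz": -1, "fingers": 0.5},
    {"wz": -1, "fingers": 0.5},
  ],
)

```text
invalid input at $.deltas[0]: expected keys x, y, z, wx, wy, wz, fingers
```

Request:
step_arm(
  deltas=[
    {"x": 0, "y": 0, "z": 1, "wx": 0, "wy": 0, "wz": -1, "fingers": 0.5},
    {"x": 0, "y": 0, "z": 1, "wx": 0, "wy": 0, "wz": -1, "fingers": 0.5},
    {"x": 0, "y": 0, "z": 1, "wx": 0, "wy": 0, "wz": -1, "fingers": 0.5},
    {"x": 0, "y": -1, "z": 0, "wx": 0, "wy": 0, "wz": -1, "fingers": 0.5},
    {"x": 0.5, "y": -1, "z": 0, "wx": 0, "wy": 0, "wz": -1, "fingers": 0.5},
    {"x": 0.5, "y": -1, "z": 0, "wx": 0, "wy": 0, "wz": -1, "fingers": 0.5},
    {"x": 0.5, "y": -0.5, "z": 0, "wx": 0, "wy": 0, "wz": -1, "fingers": 0.5},
  ],
)

```text
clock: 0.98
tcp_pos: [0.2252, 0.3798, 0.4115]
tool_rot: [0.0, 0.466, 0.885, 0.0]
force: [0.6, -0.1, 0.3]
opening: 0.0427
finger_force: 0.0
```

Request:
step_arm(
  deltas=[
    {"x": 0.7, "y": -0.8, "z": 0, "wx": 0, "wy": 0, "wz": -1, "fingers": 0.5},
    {"x": 0.7, "y": -0.8, "z": 0, "wx": 0, "wy": 0, "wz": -1, "fingers": 0.5},
    {"x": 0.7, "y": -0.8, "z": 0, "wx": 0, "wy": 0, "wz": -1, "fingers": 0.5},
    {"x": 0.7, "y": -0.8, "z": 0, "wx": 0, "wy": 0, "wz": -1, "fingers": 0.5},
    {"x": 0.7, "y": -0.8, "z": 0, "wx": 0, "wy": 0, "wz": 0, "fingers": 0.5},
    {"x": 0.7, "y": -0.8, "z": 0, "wx": 0, "wy": 0, "wz": 0, "fingers": 0.5},
    {"x": 0.7, "y": -0.8, "z": 0, "wx": 0, "wy": 0, "wz": 0, "fingers": 0.5},
    {"x": 0.7, "y": -0.8, "z": 0, "wx": 0, "wy": 0, "wz": 0, "fingers": 0.5},
    {"x": 0.7, "y": -0.8, "z": 0, "wx": 0, "wy": 0, "wz": 0, "fingers": 0.5},
    {"x": 0, "y": 0, "z": 0, "wx": 0, "wy": 0, "wz": 0, "fingers": 0.5},
  ],
)

```text
clock: 2.22
tcp_pos: [0.5966, -0.0451, 0.4069]
tool_rot: [-0.003, 0.641, 0.768, -0.002]
force: [0.0, -0.1, 0.7]
opening: 0.0429
finger_force: 0.0
```

Request:
step_arm(
  deltas=[
    {"x": 0.45, "y": -0.6, "z": 0, "wx": 0, "wy": 0, "wz": 0, "fingers": 0.5},
    {"x": 0.4, "y": -0.5, "z": -0.5, "wx": 0, "wy": 0, "wz": 0, "fingers": 0.5},
    {"x": 0, "y": 0, "z": -1, "wx": 0, "wy": 0, "wz": 0, "fingers": 0.5},
    {"x": 0, "y": 0, "z": -1, "wx": 0, "wy": 0, "wz": 0, "fingers": 0.5},
    {"x": 0, "y": 0, "z": -0.8, "wx": 0, "wy": 0, "wz": 0, "fingers": 0.5},
    {"x": 0, "y": 0, "z": 0, "wx": 0, "wy": 0, "wz": 0, "fingers": 0.5},
  ],
)

```text
clock: 2.98
tcp_pos: [0.6428, -0.1059, 0.2079]
tool_rot: [-0.005, 0.638, 0.77, -0.002]
force: [-0.2, -0.7, 0.2]
opening: 0.0427
finger_force: 0.0
```

Request:
step_arm(
  deltas=[
    {"x": 0.11, "y": -0.17, "z": 0, "wx": 0, "wy": 0, "wz": 0, "fingers": 0.5},
    {"x": 0, "y": 0, "z": 0, "wx": 0, "wy": 0, "wz": 0, "fingers": 0.5},
    {"x": 0, "y": 0, "z": 0, "wx": 0, "wy": 0, "wz": 0, "fingers": 0.5},
  ],
)

```text
clock: 3.35
tcp_pos: [0.6541, -0.1181, 0.2159]
tool_rot: [0.002, 0.639, 0.769, 0.001]
force: [-0.4, -0.5, -0.4]
opening: 0.0427
finger_force: 0.0
```

```bash
python3 - <<'E'
from h import *
p,d=read_camera('side'); cv2.imwrite('pics/s1.png',cv2.resize(p[40:220,130:400],None,fx=2.8,fy=2.8))
print(read_state()['tcp_pos'],read_state()['q'])
E
```

```text
[ 0.65374496 -0.11789681  0.21522833] [-2.55632194e-01  3.07737354e-01  1.31424480e+00  1.05606389e-04
  1.51690598e+00 -4.40544294e-01]
```

View pics/s1.png

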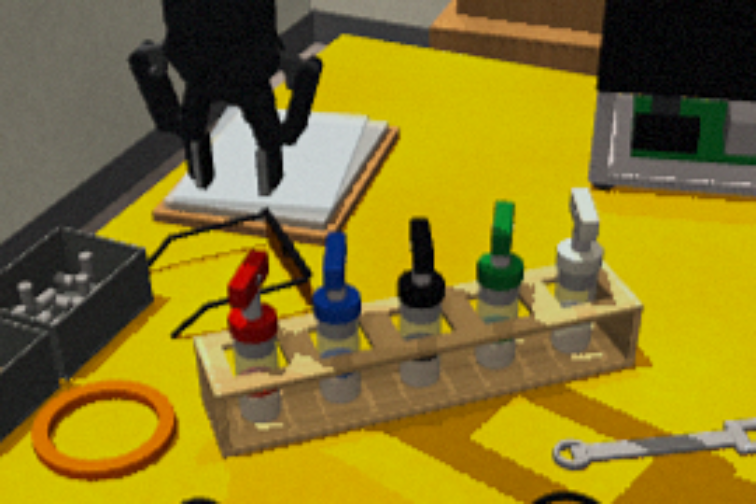

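Side crop: the fingers straddle a line above the red bar, at crop (232,165) over (250,280). I'll correct slightly and descend.

Request:
step_arm(
  deltas=[
    {"x": -0.07, "y": 0.03, "z": -0.6, "wx": 0, "wy": 0, "wz": 0, "fingers": 0.5},
    {"x": 0, "y": 0, "z": -0.5, "wx": 0, "wy": 0, "wz": 0, "fingers": 0.5},
    {"x": 0, "y": 0, "z": -0.35, "wx": 0, "wy": 0, "wz": 0, "fingers": 0.5},
    {"x": 0, "y": 0, "z": 0, "wx": 0, "wy": 0, "wz": 0, "fingers": 0.5},
    {"x": 0, "y": 0, "z": 0, "wx": 0, "wy": 0, "wz": 0, "fingers": 0.5},
  ],
)

```text
clock: 4.03
tcp_pos: [0.6496, -0.1161, 0.1279]
tool_rot: [0.001, 0.639, 0.769, 0.0]
force: [0.6, 0.1, 1.1]
opening: 0.0426
finger_force: 0.0
```

Request:
step_arm(
  deltas=[
    {"x": 0, "y": 0, "z": -0.06, "wx": 0, "wy": 0, "wz": 0, "fingers": 0.6},
    {"x": 0, "y": 0, "z": 0, "wx": 0, "wy": 0, "wz": 0, "fingers": 1},
    {"x": 0, "y": 0, "z": 0, "wx": 0, "wy": 0, "wz": 0, "fingers": 1},
    {"x": 0, "y": 0, "z": 0, "wx": 0, "wy": 0, "wz": 0, "fingers": 1},
    {"x": 0, "y": 0, "z": 0, "wx": 0, "wy": 0, "wz": 0, "fingers": 1},
  ],
  squeeze=50,
)

```text
clock: 4.65
tcp_pos: [0.6492, -0.116, 0.1234]
tool_rot: [0.001, 0.639, 0.769, 0.0]
force: [1.0, -0.0, 4.6]
opening: 0.0151
finger_force: 49.6
```

Request:
step_arm(
  deltas=[
    {"x": 0, "y": 0, "z": 0.3, "wx": 0, "wy": 0, "wz": 0, "fingers": 1},
    {"x": 0, "y": 0, "z": 0.6, "wx": 0, "wy": 0, "wz": 0, "fingers": 1},
    {"x": 0, "y": 0, "z": 0.8, "wx": 0, "wy": 0, "wz": 0, "fingers": 1},
    {"x": 0, "y": 0, "z": 0.8, "wx": 0, "wy": 0, "wz": 0, "fingers": 1},
    {"x": 0, "y": 0.2, "z": 0.6, "wx": 0, "wy": 0, "wz": 0, "fingers": 1},
    {"x": -0.2, "y": 0.6, "z": 0.1, "wx": 0, "wy": 0, "wz": 0, "fingers": 1},
    {"x": -0.3, "y": 0.7, "z": 0, "wx": 0, "wy": 0, "wz": 0, "fingers": 1},
    {"x": -0.3, "y": 0.7, "z": 0, "wx": 0, "wy": 0, "wz": 0, "fingers": 1},
    {"x": -0.3, "y": 0.7, "z": 0, "wx": 0, "wy": 0, "wz": 0, "fingers": 1},
    {"x": -0.3, "y": 0.7, "z": 0, "wx": 0, "wy": 0, "wz": 0, "fingers": 1},
  ],
)

```text
clock: 5.9
tcp_pos: [0.5636, 0.1014, 0.3154]
tool_rot: [-0.0, 0.639, 0.769, -0.0]
force: [-0.1, 0.3, -1.7]
opening: 0.0157
finger_force: 49.1
```

Request:
step_arm(
  deltas=[
    {"x": -0.3, "y": 0.7, "z": 0, "wx": 0, "wy": 0, "wz": 0, "fingers": 1},
    {"x": -0.2, "y": 0.7, "z": 0, "wx": 0, "wy": 0, "wz": 0, "fingers": 1},
    {"x": -0.1, "y": 0.5, "z": 0, "wx": 0, "wy": 0, "wz": 0, "fingers": 1},
    {"x": 0, "y": 0.2, "z": 0, "wx": 0, "wy": 0, "wz": 0, "fingers": 1},
    {"x": 0, "y": 0, "z": 0, "wx": 0, "wy": 0, "wz": 0, "fingers": 1},
    {"x": 0, "y": 0, "z": 0, "wx": 0, "wy": 0, "wz": 0, "fingers": 1},
  ],
)

```text
clock: 6.65
tcp_pos: [0.529, 0.2251, 0.3147]
tool_rot: [0.0, 0.639, 0.769, -0.0]
force: [0.4, -0.7, -2.1]
opening: 0.0155
finger_force: 49.1
```

```bash
python3 - <<'E'
from h import *
for n in('side','top'):
    p,d=read_camera(n); cv2.imwrite(f'pics/{n}2.png',p)
s=read_state(); print(s['tcp_pos'],s['tool_rot'],s['force'])
E
```

```text
[0.52905401 0.22501094 0.31469871] [ 6.75826145e-05  6.39306711e-01  7.68951818e-01 -1.63316038e-04] [-0.28236556  0.81774683 -1.35827517]
```

View pics/side2.png

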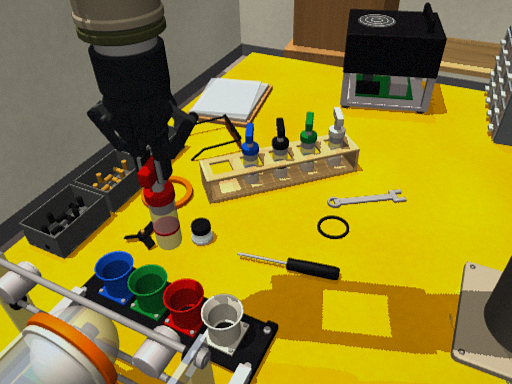

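Side view: the red core hangs upright at (160,200), clear of everything.

Request:
step_arm(
  deltas=[
    {"x": -0.1, "y": 0.07, "z": -0.5, "wx": 0, "wy": 0, "wz": 0, "fingers": 1},
    {"x": 0, "y": 0, "z": -0.7, "wx": 0, "wy": 0, "wz": 0, "fingers": 1},
    {"x": 0, "y": 0, "z": -0.5, "wx": 0, "wy": 0, "wz": 0, "fingers": 1},
    {"x": 0, "y": 0, "z": 0, "wx": 0, "wy": 0, "wz": 0, "fingers": 1},
    {"x": 0, "y": 0, "z": 0, "wx": 0, "wy": 0, "wz": 0, "fingers": 1},
  ],
)

```text
clock: 7.38
tcp_pos: [0.5235, 0.2301, 0.2143]
tool_rot: [0.0, 0.639, 0.769, 0.001]
force: [0.5, -0.3, -0.7]
opening: 0.0153
finger_force: 49.2
```

Request:
step_arm(
  deltas=[
    {"x": 0, "y": 0, "z": -0.3, "wx": 0, "wy": 0, "wz": 0, "fingers": 1},
    {"x": 0, "y": 0, "z": -0.3, "wx": 0, "wy": 0, "wz": 0, "fingers": 1},
    {"x": 0, "y": 0, "z": -0.25, "wx": 0, "wy": 0, "wz": 0, "fingers": 1},
    {"x": 0, "y": 0, "z": -0.2, "wx": 0, "wy": 0, "wz": 0, "fingers": 1},
    {"x": 0, "y": 0, "z": -0.08, "wx": 0, "wy": 0, "wz": 0, "fingers": 1},
    {"x": 0, "y": 0, "z": -0.03, "wx": 0, "wy": 0, "wz": 0, "fingers": 1},
    {"x": 0, "y": 0, "z": 0, "wx": 0, "wy": 0, "wz": 0, "fingers": 1},
  ],
)

```text
clock: 8.25
tcp_pos: [0.523, 0.2305, 0.1436]
tool_rot: [0.0, 0.639, 0.769, 0.0]
force: [0.1, 0.9, -1.1]
opening: 0.0153
finger_force: 49.1
```

Request:
step_arm(
  deltas=[
    {"x": 0, "y": 0, "z": -0.025, "wx": 0, "wy": 0, "wz": 0, "fingers": 1},
    {"x": 0, "y": 0, "z": -0.015, "wx": 0, "wy": 0, "wz": 0, "fingers": 1},
    {"x": 0, "y": 0, "z": 0, "wx": 0, "wy": 0, "wz": 0, "fingers": 1},
  ],
)

```text
clock: 8.62
tcp_pos: [0.5231, 0.2305, 0.1414]
tool_rot: [0.0, 0.639, 0.769, 0.0]
force: [0.0, 0.3, 2.8]
opening: 0.0153
finger_force: 49.7
```

Request:
step_arm(
  deltas=[
    {"x": 0, "y": 0, "z": 0, "wx": 0, "wy": 0, "wz": 0, "fingers": 0.7},
    {"x": 0, "y": 0, "z": 0, "wx": 0, "wy": 0, "wz": 0, "fingers": 0.5},
    {"x": 0, "y": 0, "z": 0, "wx": 0, "wy": 0, "wz": 0, "fingers": 0.5},
    {"x": 0, "y": 0, "z": 0.3, "wx": 0, "wy": 0, "wz": 0, "fingers": 0.5},
    {"x": 0, "y": 0, "z": 0.6, "wx": 0, "wy": 0, "wz": 0, "fingers": 0.5},
    {"x": 0, "y": 0, "z": 0.6, "wx": 0, "wy": 0, "wz": 0, "fingers": 0.5},
    {"x": 0.1, "y": -0.3, "z": 0.3, "wx": 0, "wy": 0, "wz": 0.7, "fingers": 0.5},
    {"x": 0.2, "y": -0.9, "z": 0, "wx": 0, "wy": 0, "wz": 0.8, "fingers": 0.5},
    {"x": 0.2, "y": -0.9, "z": 0, "wx": 0, "wy": 0, "wz": 0.7, "fingers": 0.5},
    {"x": 0.2, "y": -0.9, "z": 0, "wx": 0, "wy": 0, "wz": 0, "fingers": 0.5},
  ],
)

```text
clock: 9.88
tcp_pos: [0.5652, 0.0489, 0.2506]
tool_rot: [0.001, 0.545, 0.838, 0.001]
force: [0.9, 0.7, -1.0]
opening: 0.0425
finger_force: 0.0
```

Request:
step_arm(
  deltas=[
    {"x": 0.2, "y": -0.9, "z": 0, "wx": 0, "wy": 0, "wz": 0, "fingers": 0.5},
    {"x": 0.2, "y": -0.9, "z": 0, "wx": 0, "wy": 0, "wz": 0, "fingers": 0.5},
    {"x": 0.2, "y": -0.9, "z": 0, "wx": 0, "wy": 0, "wz": 0, "fingers": 0.5},
    {"x": 0, "y": -0.6, "z": 0, "wx": 0, "wy": 0, "wz": 0, "fingers": 0.5},
    {"x": 0, "y": -0.3, "z": 0, "wx": 0, "wy": 0, "wz": 0, "fingers": 0.5},
    {"x": 0, "y": 0, "z": 0, "wx": 0, "wy": 0, "wz": 0, "fingers": 0.5},
    {"x": 0, "y": 0, "z": 0, "wx": 0, "wy": 0, "wz": 0, "fingers": 0.5},
  ],
)

```text
clock: 10.75
tcp_pos: [0.6009, -0.1642, 0.2491]
tool_rot: [0.0, 0.546, 0.838, 0.0]
force: [-0.1, 0.4, 0.1]
opening: 0.0431
finger_force: 0.0
```

```bash
python3 - <<'E'
from h import *
p,d=read_camera('side'); cv2.imwrite('pics/side3.png',p[200:384,0:400])
p,d=read_camera('top'); cv2.imwrite('pics/top3.png',p)
E
```

```text
(no output)
```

View pics/side3.png

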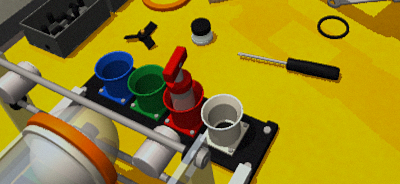

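Crop: the red core stands in the red holster at (182,85). Now blue.

Request:
step_arm(
  deltas=[
    {"x": -0.01, "y": -0.02, "z": -0.7, "wx": 0, "wy": 0, "wz": 0, "fingers": 0.5},
    {"x": 0, "y": 0, "z": -0.7, "wx": 0, "wy": 0, "wz": 0, "fingers": 0.5},
    {"x": 0, "y": 0, "z": -0.5, "wx": 0, "wy": 0, "wz": 0, "fingers": 0.5},
    {"x": 0, "y": 0, "z": -0.18, "wx": 0, "wy": 0, "wz": 0, "fingers": 0.5},
    {"x": 0, "y": 0, "z": 0, "wx": 0, "wy": 0, "wz": 0, "fingers": 0.5},
    {"x": 0, "y": 0, "z": 0, "wx": 0, "wy": 0, "wz": 0, "fingers": 0.6},
    {"x": 0, "y": 0, "z": 0, "wx": 0, "wy": 0, "wz": 0, "fingers": 1},
    {"x": 0, "y": 0, "z": 0, "wx": 0, "wy": 0, "wz": 0, "fingers": 1},
    {"x": 0, "y": 0, "z": 0, "wx": 0, "wy": 0, "wz": 0, "fingers": 1},
    {"x": 0, "y": 0, "z": 0, "wx": 0, "wy": 0, "wz": 0, "fingers": 1},
  ],
)

```text
clock: 12.1
tcp_pos: [0.6012, -0.1673, 0.1258]
tool_rot: [0.001, 0.546, 0.838, 0.0]
force: [-0.9, 0.0, 5.6]
opening: 0.0152
finger_force: 49.9
```

Request:
step_arm(
  deltas=[
    {"x": 0, "y": 0, "z": 0.3, "wx": 0, "wy": 0, "wz": 0, "fingers": 1},
    {"x": 0, "y": 0, "z": 0.6, "wx": 0, "wy": 0, "wz": 0, "fingers": 1},
    {"x": 0, "y": 0, "z": 0.8, "wx": 0, "wy": 0, "wz": 0, "fingers": 1},
    {"x": 0, "y": 0, "z": 0.8, "wx": 0, "wy": 0, "wz": 0, "fingers": 1},
    {"x": 0, "y": 0.1, "z": 0.6, "wx": 0, "wy": 0, "wz": 0, "fingers": 1},
    {"x": 0.1, "y": 0.5, "z": 0.1, "wx": 0, "wy": 0, "wz": 0, "fingers": 1},
    {"x": 0.1, "y": 0.8, "z": 0, "wx": 0, "wy": 0, "wz": 0, "fingers": 1},
    {"x": 0.1, "y": 0.8, "z": 0, "wx": 0, "wy": 0, "wz": 0, "fingers": 1},
    {"x": 0.2, "y": 0.8, "z": 0, "wx": 0, "wy": 0, "wz": 0, "fingers": 1},
    {"x": 0.2, "y": 0.8, "z": 0, "wx": 0, "wy": 0, "wz": 0, "fingers": 1},
  ],
)

```text
clock: 13.35
tcp_pos: [0.642, 0.0627, 0.317]
tool_rot: [0.0, 0.546, 0.838, 0.0]
force: [0.2, 0.1, -1.8]
opening: 0.0149
finger_force: 49.0
```

Request:
step_arm(
  deltas=[
    {"x": 0.2, "y": 0.8, "z": 0, "wx": 0, "wy": 0, "wz": 0, "fingers": 1},
    {"x": 0.1, "y": 0.8, "z": 0, "wx": 0, "wy": 0, "wz": 0, "fingers": 1},
    {"x": 0.1, "y": 0.7, "z": 0, "wx": 0, "wy": 0, "wz": 0, "fingers": 1},
    {"x": 0, "y": 0.4, "z": 0, "wx": 0, "wy": 0, "wz": 0, "fingers": 1},
    {"x": 0, "y": 0.1, "z": 0, "wx": 0, "wy": 0, "wz": 0, "fingers": 1},
    {"x": 0, "y": 0, "z": 0, "wx": 0, "wy": 0, "wz": 0, "fingers": 1},
    {"x": 0, "y": 0, "z": 0, "wx": 0, "wy": 0, "wz": 0, "fingers": 1},
  ],
)

```text
clock: 14.22
tcp_pos: [0.6663, 0.2275, 0.3162]
tool_rot: [0.0, 0.547, 0.837, -0.0]
force: [-0.0, -0.2, -1.6]
opening: 0.0151
finger_force: 49.1
```

Request:
step_arm(
  deltas=[
    {"x": 0.02, "y": -0.02, "z": -0.5, "wx": 0, "wy": 0, "wz": 0, "fingers": 1},
    {"x": 0, "y": 0, "z": -0.7, "wx": 0, "wy": 0, "wz": 0, "fingers": 1},
    {"x": 0, "y": 0, "z": -0.5, "wx": 0, "wy": 0, "wz": 0, "fingers": 1},
    {"x": 0, "y": 0, "z": -0.3, "wx": 0, "wy": 0, "wz": 0, "fingers": 1},
    {"x": 0, "y": 0, "z": -0.3, "wx": 0, "wy": 0, "wz": 0, "fingers": 1},
    {"x": 0, "y": 0, "z": -0.3, "wx": 0, "wy": 0, "wz": 0, "fingers": 1},
    {"x": 0, "y": 0, "z": -0.15, "wx": 0, "wy": 0, "wz": 0, "fingers": 1},
    {"x": 0, "y": 0, "z": -0.07, "wx": 0, "wy": 0, "wz": 0, "fingers": 1},
    {"x": 0, "y": 0, "z": 0, "wx": 0, "wy": 0, "wz": 0, "fingers": 1},
    {"x": 0, "y": 0, "z": 0, "wx": 0, "wy": 0, "wz": 0, "fingers": 1},
  ],
)

```text
clock: 15.48
tcp_pos: [0.6678, 0.2281, 0.1476]
tool_rot: [0.0, 0.546, 0.838, 0.0]
force: [0.7, 0.3, -1.5]
opening: 0.0147
finger_force: 49.0
```

Request:
step_arm(
  deltas=[
    {"x": 0, "y": 0, "z": -0.03, "wx": 0, "wy": 0, "wz": 0, "fingers": 1},
    {"x": 0, "y": 0, "z": -0.025, "wx": 0, "wy": 0, "wz": 0, "fingers": 1},
    {"x": 0, "y": 0, "z": -0.015, "wx": 0, "wy": 0, "wz": 0, "fingers": 1},
    {"x": 0, "y": 0, "z": 0, "wx": 0, "wy": 0, "wz": 0, "fingers": 1},
  ],
)

```text
clock: 15.98
tcp_pos: [0.6677, 0.2281, 0.1439]
tool_rot: [0.0, 0.546, 0.838, 0.001]
force: [-1.8, -0.1, 4.5]
opening: 0.0154
finger_force: 50.1
```

Request:
step_arm(
  deltas=[
    {"x": 0, "y": 0, "z": 0, "wx": 0, "wy": 0, "wz": 0, "fingers": 0.7},
    {"x": 0, "y": 0, "z": 0, "wx": 0, "wy": 0, "wz": 0, "fingers": 0.5},
    {"x": 0, "y": 0, "z": 0, "wx": 0, "wy": 0, "wz": 0, "fingers": 0.5},
    {"x": 0, "y": 0, "z": 0.3, "wx": 0, "wy": 0, "wz": 0, "fingers": 0.5},
    {"x": 0, "y": 0, "z": 0.6, "wx": 0, "wy": 0, "wz": 0, "fingers": 0.5},
    {"x": 0, "y": 0, "z": 0.6, "wx": 0, "wy": 0, "wz": 0, "fingers": 0.5},
    {"x": 0, "y": -0.3, "z": 0.3, "wx": 0, "wy": 0, "wz": -0.5, "fingers": 0.5},
    {"x": -0.3, "y": -0.9, "z": 0, "wx": 0, "wy": 0, "wz": -0.5, "fingers": 0.5},
    {"x": -0.3, "y": -0.9, "z": 0, "wx": 0, "wy": 0, "wz": 0, "fingers": 0.5},
    {"x": -0.3, "y": -0.9, "z": 0, "wx": 0, "wy": 0, "wz": 0, "fingers": 0.5},
  ],
)

```text
clock: 17.23
tcp_pos: [0.6122, 0.0453, 0.2504]
tool_rot: [0.0, 0.59, 0.807, -0.0]
force: [0.8, -1.0, 1.1]
opening: 0.0428
finger_force: 0.0
```

Request:
step_arm(
  deltas=[
    {"x": -0.3, "y": -0.9, "z": 0, "wx": 0, "wy": 0, "wz": 0, "fingers": 0.5},
    {"x": -0.4, "y": -0.9, "z": 0, "wx": 0, "wy": 0, "wz": 0, "fingers": 0.5},
    {"x": -0.4, "y": -0.9, "z": 0, "wx": 0, "wy": 0, "wz": 0, "fingers": 0.5},
    {"x": -0.4, "y": -0.9, "z": 0, "wx": 0, "wy": 0, "wz": 0, "fingers": 0.5},
    {"x": -0.3, "y": -0.9, "z": 0, "wx": 0, "wy": 0, "wz": 0, "fingers": 0.5},
    {"x": -0.1, "y": -0.6, "z": 0, "wx": 0, "wy": 0, "wz": 0, "fingers": 0.5},
    {"x": 0, "y": -0.1, "z": 0, "wx": 0, "wy": 0, "wz": 0, "fingers": 0.5},
    {"x": 0, "y": 0, "z": 0, "wx": 0, "wy": 0, "wz": 0, "fingers": 0.5},
    {"x": 0, "y": 0, "z": 0, "wx": 0, "wy": 0, "wz": 0, "fingers": 0.5},
  ],
)

```text
clock: 18.35
tcp_pos: [0.4994, -0.2631, 0.2504]
tool_rot: [-0.0, 0.589, 0.808, 0.0]
force: [0.0, 0.6, 0.4]
opening: 0.043
finger_force: 0.0
```

```bash
python3 - <<'E'
from h import *
p,d=read_camera('side'); cv2.imwrite('pics/side4.png',p)
E
```

```text
(no output)
```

View pics/side4.png

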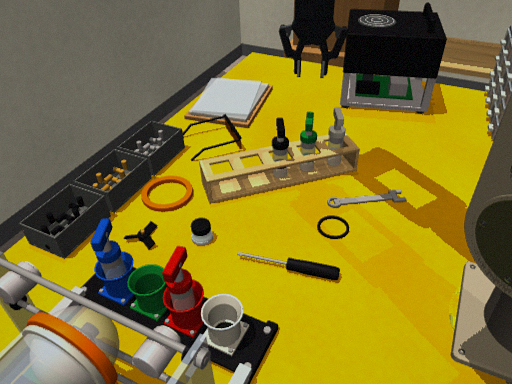

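Side view: blue at (113,265) and red at (182,290) are seated, and the gripper is over green (310,120).

Request:
step_arm(
  deltas=[
    {"x": -0.04, "y": -0.06, "z": -0.7, "wx": 0, "wy": 0, "wz": 0, "fingers": 0.5},
    {"x": 0, "y": 0, "z": -0.7, "wx": 0, "wy": 0, "wz": 0, "fingers": 0.5},
    {"x": 0, "y": 0, "z": -0.5, "wx": 0, "wy": 0, "wz": 0, "fingers": 0.5},
    {"x": 0, "y": 0, "z": -0.18, "wx": 0, "wy": 0, "wz": 0, "fingers": 0.5},
    {"x": 0, "y": 0, "z": 0, "wx": 0, "wy": 0, "wz": 0, "fingers": 0.5},
    {"x": 0, "y": 0, "z": 0, "wx": 0, "wy": 0, "wz": 0, "fingers": 0.6},
    {"x": 0, "y": 0, "z": 0, "wx": 0, "wy": 0, "wz": 0, "fingers": 1},
    {"x": 0, "y": 0, "z": 0, "wx": 0, "wy": 0, "wz": 0, "fingers": 1},
    {"x": 0, "y": 0, "z": 0, "wx": 0, "wy": 0, "wz": 0, "fingers": 1},
    {"x": 0, "y": 0, "z": 0, "wx": 0, "wy": 0, "wz": 0, "fingers": 1},
  ],
)

```text
clock: 19.65
tcp_pos: [0.4978, -0.2684, 0.1275]
tool_rot: [0.001, 0.589, 0.808, 0.0]
force: [0.3, 0.0, 6.6]
opening: 0.0145
finger_force: 49.8
```

Request:
step_arm(
  deltas=[
    {"x": 0, "y": 0, "z": 0.3, "wx": 0, "wy": 0, "wz": 0, "fingers": 1},
    {"x": 0, "y": 0, "z": 0.6, "wx": 0, "wy": 0, "wz": 0, "fingers": 1},
    {"x": 0, "y": 0, "z": 0.8, "wx": 0, "wy": 0, "wz": 0, "fingers": 1},
    {"x": 0, "y": 0, "z": 0.8, "wx": 0, "wy": 0, "wz": 0, "fingers": 1},
    {"x": 0, "y": 0.1, "z": 0.6, "wx": 0, "wy": 0, "wz": 0, "fingers": 1},
    {"x": 0.1, "y": 0.5, "z": 0.1, "wx": 0, "wy": 0, "wz": 0, "fingers": 1},
    {"x": 0.2, "y": 0.8, "z": 0, "wx": 0, "wy": 0, "wz": 0, "fingers": 1},
    {"x": 0.2, "y": 0.8, "z": 0, "wx": 0, "wy": 0, "wz": 0, "fingers": 1},
    {"x": 0.2, "y": 0.8, "z": 0, "wx": 0, "wy": 0, "wz": 0, "fingers": 1},
    {"x": 0.2, "y": 0.8, "z": 0, "wx": 0, "wy": 0, "wz": 0, "fingers": 1},
  ],
)

```text
clock: 20.9
tcp_pos: [0.5509, -0.038, 0.3188]
tool_rot: [0.0, 0.589, 0.808, 0.0]
force: [0.6, 0.8, -1.0]
opening: 0.0152
finger_force: 48.9
```

Request:
step_arm(
  deltas=[
    {"x": 0.2, "y": 0.8, "z": 0, "wx": 0, "wy": 0, "wz": 0, "fingers": 1},
    {"x": 0.2, "y": 0.8, "z": 0, "wx": 0, "wy": 0, "wz": 0, "fingers": 1},
    {"x": 0.2, "y": 0.8, "z": 0, "wx": 0, "wy": 0, "wz": 0, "fingers": 1},
    {"x": 0.1, "y": 0.8, "z": 0, "wx": 0, "wy": 0, "wz": 0, "fingers": 1},
    {"x": 0, "y": 0.7, "z": 0, "wx": 0, "wy": 0, "wz": 0, "fingers": 1},
    {"x": 0, "y": 0.4, "z": 0, "wx": 0, "wy": 0, "wz": 0, "fingers": 1},
    {"x": 0, "y": 0.1, "z": 0, "wx": 0, "wy": 0, "wz": 0, "fingers": 1},
    {"x": 0, "y": 0, "z": 0, "wx": 0, "wy": 0, "wz": 0, "fingers": 1},
    {"x": 0, "y": 0, "z": 0, "wx": 0, "wy": 0, "wz": 0, "fingers": 1},
  ],
)

```text
clock: 22.02
tcp_pos: [0.5931, 0.2229, 0.3179]
tool_rot: [0.0, 0.59, 0.808, -0.0]
force: [0.5, 0.1, -2.0]
opening: 0.0147
finger_force: 48.9
```

Request:
step_arm(
  deltas=[
    {"x": 0.03, "y": 0.06, "z": -0.5, "wx": 0, "wy": 0, "wz": 0, "fingers": 1},
    {"x": 0, "y": 0, "z": -0.7, "wx": 0, "wy": 0, "wz": 0, "fingers": 1},
    {"x": 0, "y": 0, "z": -0.5, "wx": 0, "wy": 0, "wz": 0, "fingers": 1},
    {"x": 0, "y": 0, "z": -0.3, "wx": 0, "wy": 0, "wz": 0, "fingers": 1},
    {"x": 0, "y": 0, "z": -0.3, "wx": 0, "wy": 0, "wz": 0, "fingers": 1},
    {"x": 0, "y": 0, "z": -0.3, "wx": 0, "wy": 0, "wz": 0, "fingers": 1},
    {"x": 0, "y": 0, "z": -0.15, "wx": 0, "wy": 0, "wz": 0, "fingers": 1},
    {"x": 0, "y": 0, "z": -0.07, "wx": 0, "wy": 0, "wz": 0, "fingers": 1},
    {"x": 0, "y": 0, "z": 0, "wx": 0, "wy": 0, "wz": 0, "fingers": 1},
    {"x": 0, "y": 0, "z": 0, "wx": 0, "wy": 0, "wz": 0, "fingers": 1},
  ],
)

```text
clock: 23.28
tcp_pos: [0.5952, 0.2281, 0.1494]
tool_rot: [0.0, 0.589, 0.808, 0.001]
force: [-0.2, -0.3, -1.3]
opening: 0.0149
finger_force: 48.9
```

Request:
step_arm(
  deltas=[
    {"x": 0, "y": 0, "z": -0.03, "wx": 0, "wy": 0, "wz": 0, "fingers": 1},
    {"x": 0, "y": 0, "z": -0.025, "wx": 0, "wy": 0, "wz": 0, "fingers": 1},
    {"x": 0, "y": 0, "z": 0, "wx": 0, "wy": 0, "wz": 0, "fingers": 1},
    {"x": 0, "y": 0, "z": 0, "wx": 0, "wy": 0, "wz": 0, "fingers": 1},
  ],
)

```text
clock: 23.78
tcp_pos: [0.5949, 0.228, 0.1455]
tool_rot: [0.0, 0.589, 0.808, 0.0]
force: [0.9, -0.3, 0.4]
opening: 0.0156
finger_force: 49.3
```

Request:
step_arm(
  deltas=[
    {"x": 0, "y": 0, "z": -0.015, "wx": 0, "wy": 0, "wz": 0, "fingers": 1},
    {"x": 0, "y": 0, "z": 0, "wx": 0, "wy": 0, "wz": 0, "fingers": 0.7},
    {"x": 0, "y": 0, "z": 0, "wx": 0, "wy": 0, "wz": 0, "fingers": 0.5},
    {"x": 0, "y": 0, "z": 0, "wx": 0, "wy": 0, "wz": 0, "fingers": 0.5},
    {"x": 0, "y": 0, "z": 0.3, "wx": 0, "wy": 0, "wz": 0, "fingers": 0.5},
    {"x": 0, "y": 0, "z": 0.6, "wx": 0, "wy": 0, "wz": 0, "fingers": 0.5},
    {"x": 0, "y": 0, "z": 0.6, "wx": 0, "wy": 0, "wz": 0, "fingers": 0.5},
    {"x": 0, "y": -0.3, "z": 0.3, "wx": 0, "wy": 0, "wz": 0.5, "fingers": 0.5},
    {"x": -0.2, "y": -0.9, "z": 0, "wx": 0, "wy": 0, "wz": 0.6, "fingers": 0.5},
    {"x": -0.3, "y": -0.9, "z": 0, "wx": 0, "wy": 0, "wz": 0.5, "fingers": 0.5},
  ],
)

```text
clock: 25.02
tcp_pos: [0.5649, 0.101, 0.2543]
tool_rot: [0.001, 0.518, 0.855, 0.001]
force: [-0.1, -0.6, 0.4]
opening: 0.043
finger_force: 0.0
```

Request:
step_arm(
  deltas=[
    {"x": -0.3, "y": -0.9, "z": 0, "wx": 0, "wy": 0, "wz": 0, "fingers": 0.5},
    {"x": -0.3, "y": -0.9, "z": 0, "wx": 0, "wy": 0, "wz": 0, "fingers": 0.5},
    {"x": -0.3, "y": -0.9, "z": 0, "wx": 0, "wy": 0, "wz": 0, "fingers": 0.5},
    {"x": -0.3, "y": -0.9, "z": 0, "wx": 0, "wy": 0, "wz": 0, "fingers": 0.5},
    {"x": -0.3, "y": -0.9, "z": 0, "wx": 0, "wy": 0, "wz": 0, "fingers": 0.5},
    {"x": -0.3, "y": -0.9, "z": 0, "wx": 0, "wy": 0, "wz": 0, "fingers": 0.5},
    {"x": -0.2, "y": -0.9, "z": 0, "wx": 0, "wy": 0, "wz": 0, "fingers": 0.5},
    {"x": 0, "y": -0.6, "z": 0, "wx": 0, "wy": 0, "wz": 0, "fingers": 0.5},
    {"x": 0, "y": 0, "z": 0, "wx": 0, "wy": 0, "wz": 0, "fingers": 0.5},
    {"x": 0, "y": 0, "z": 0, "wx": 0, "wy": 0, "wz": 0, "fingers": 0.5},
  ],
)

```text
clock: 26.28
tcp_pos: [0.4449, -0.3117, 0.2531]
tool_rot: [0.0, 0.52, 0.854, 0.0]
force: [-0.1, 0.4, -0.5]
opening: 0.0427
finger_force: 0.0
```

Request:
step_arm(
  deltas=[
    {"x": -0.04, "y": -0.02, "z": -0.7, "wx": 0, "wy": 0, "wz": 0, "fingers": 0.5},
    {"x": 0, "y": 0, "z": -0.7, "wx": 0, "wy": 0, "wz": 0, "fingers": 0.5},
    {"x": 0, "y": 0, "z": -0.5, "wx": 0, "wy": 0, "wz": 0, "fingers": 0.5},
    {"x": 0, "y": 0, "z": -0.23, "wx": 0, "wy": 0, "wz": 0, "fingers": 0.5},
    {"x": 0, "y": 0, "z": 0, "wx": 0, "wy": 0, "wz": 0, "fingers": 0.5},
    {"x": 0, "y": 0, "z": 0, "wx": 0, "wy": 0, "wz": 0, "fingers": 0.6},
    {"x": 0, "y": 0, "z": 0, "wx": 0, "wy": 0, "wz": 0, "fingers": 1},
    {"x": 0, "y": 0, "z": 0, "wx": 0, "wy": 0, "wz": 0, "fingers": 1},
    {"x": 0, "y": 0, "z": 0, "wx": 0, "wy": 0, "wz": 0, "fingers": 1},
    {"x": 0, "y": 0, "z": 0, "wx": 0, "wy": 0, "wz": 0, "fingers": 1},
  ],
)

```text
clock: 27.52
tcp_pos: [0.4431, -0.3141, 0.1262]
tool_rot: [0.001, 0.52, 0.854, -0.0]
force: [0.1, -0.0, 6.8]
opening: 0.0148
finger_force: 49.8
```

Request:
step_arm(
  deltas=[
    {"x": 0, "y": 0, "z": 0.3, "wx": 0, "wy": 0, "wz": 0, "fingers": 1},
    {"x": 0, "y": 0, "z": 0.6, "wx": 0, "wy": 0, "wz": 0, "fingers": 1},
    {"x": 0, "y": 0, "z": 0.8, "wx": 0, "wy": 0, "wz": 0, "fingers": 1},
    {"x": 0, "y": 0, "z": 0.8, "wx": 0, "wy": 0, "wz": 0, "fingers": 1},
    {"x": 0, "y": 0.1, "z": 0.6, "wx": 0, "wy": 0, "wz": 0, "fingers": 1},
    {"x": 0, "y": 0.5, "z": 0.1, "wx": 0, "wy": 0, "wz": 0, "fingers": 1},
    {"x": 0, "y": 0.8, "z": 0, "wx": 0, "wy": 0, "wz": 0, "fingers": 1},
    {"x": 0.1, "y": 0.8, "z": 0, "wx": 0, "wy": 0, "wz": 0, "fingers": 1},
    {"x": 0, "y": 0.8, "z": 0, "wx": 0, "wy": 0, "wz": 0, "fingers": 1},
    {"x": 0, "y": 0.8, "z": 0, "wx": 0, "wy": 0, "wz": 0, "fingers": 1},
  ],
)

```text
clock: 28.78
tcp_pos: [0.4479, -0.0837, 0.3176]
tool_rot: [0.0, 0.52, 0.854, 0.0]
force: [0.9, -0.2, -1.1]
opening: 0.0154
finger_force: 48.9
```

Request:
step_arm(
  deltas=[
    {"x": 0, "y": 0.8, "z": 0, "wx": 0, "wy": 0, "wz": 0, "fingers": 1},
    {"x": 0, "y": 0.8, "z": 0, "wx": 0, "wy": 0, "wz": 0, "fingers": 1},
    {"x": 0, "y": 0.8, "z": 0, "wx": 0, "wy": 0, "wz": 0, "fingers": 1},
    {"x": 0, "y": 0.8, "z": 0, "wx": 0, "wy": 0, "wz": 0, "fingers": 1},
    {"x": 0, "y": 0.8, "z": 0, "wx": 0, "wy": 0, "wz": 0, "fingers": 1},
    {"x": 0, "y": 0.7, "z": 0, "wx": 0, "wy": 0, "wz": 0, "fingers": 1},
    {"x": 0, "y": 0.4, "z": 0, "wx": 0, "wy": 0, "wz": 0, "fingers": 1},
    {"x": 0, "y": 0.1, "z": 0, "wx": 0, "wy": 0, "wz": 0, "fingers": 1},
    {"x": 0, "y": 0, "z": 0, "wx": 0, "wy": 0, "wz": 0, "fingers": 1},
    {"x": 0, "y": 0, "z": 0, "wx": 0, "wy": 0, "wz": 0, "fingers": 1},
  ],
)

```text
clock: 30.02
tcp_pos: [0.4484, 0.2259, 0.3168]
tool_rot: [0.0, 0.52, 0.854, -0.0]
force: [-0.1, 0.2, -0.4]
opening: 0.0153
finger_force: 48.9
```

Request:
step_arm(
  deltas=[
    {"x": 0.04, "y": 0.05, "z": -0.5, "wx": 0, "wy": 0, "wz": 0, "fingers": 1},
    {"x": 0, "y": 0, "z": -0.7, "wx": 0, "wy": 0, "wz": 0, "fingers": 1},
    {"x": 0, "y": 0, "z": -0.5, "wx": 0, "wy": 0, "wz": 0, "fingers": 1},
    {"x": 0, "y": 0, "z": -0.3, "wx": 0, "wy": 0, "wz": 0, "fingers": 1},
    {"x": 0, "y": 0, "z": -0.3, "wx": 0, "wy": 0, "wz": 0, "fingers": 1},
    {"x": 0, "y": 0, "z": -0.3, "wx": 0, "wy": 0, "wz": 0, "fingers": 1},
    {"x": 0, "y": 0, "z": -0.15, "wx": 0, "wy": 0, "wz": 0, "fingers": 1},
    {"x": 0, "y": 0, "z": -0.06, "wx": 0, "wy": 0, "wz": 0, "fingers": 1},
    {"x": 0, "y": 0, "z": 0, "wx": 0, "wy": 0, "wz": 0, "fingers": 1},
    {"x": 0, "y": 0, "z": 0, "wx": 0, "wy": 0, "wz": 0, "fingers": 1},
  ],
)

```text
clock: 31.28
tcp_pos: [0.4512, 0.23, 0.1487]
tool_rot: [0.0, 0.519, 0.854, 0.0]
force: [0.0, 0.2, -0.8]
opening: 0.0151
finger_force: 48.9
```

Request:
step_arm(
  deltas=[
    {"x": 0, "y": 0, "z": -0.03, "wx": 0, "wy": 0, "wz": 0, "fingers": 1},
    {"x": 0, "y": 0, "z": -0.025, "wx": 0, "wy": 0, "wz": 0, "fingers": 1},
    {"x": 0, "y": 0, "z": 0, "wx": 0, "wy": 0, "wz": 0, "fingers": 1},
    {"x": 0, "y": 0, "z": 0, "wx": 0, "wy": 0, "wz": 0, "fingers": 1},
  ],
)

```text
clock: 31.78
tcp_pos: [0.4507, 0.2297, 0.1446]
tool_rot: [-0.0, 0.519, 0.854, -0.0]
force: [1.0, 0.3, -0.8]
opening: 0.015
finger_force: 48.9
```

Request:
step_arm(
  deltas=[
    {"x": 0, "y": 0, "z": -0.02, "wx": 0, "wy": 0, "wz": 0, "fingers": 1},
    {"x": 0, "y": 0, "z": 0, "wx": 0, "wy": 0, "wz": 0, "fingers": 1},
    {"x": 0, "y": 0, "z": 0, "wx": 0, "wy": 0, "wz": 0, "fingers": 0.7},
    {"x": 0, "y": 0, "z": 0, "wx": 0, "wy": 0, "wz": 0, "fingers": 0.5},
    {"x": 0, "y": 0, "z": 0, "wx": 0, "wy": 0, "wz": 0, "fingers": 0.5},
    {"x": 0, "y": 0, "z": 0.3, "wx": 0, "wy": 0, "wz": 0, "fingers": 0.5},
    {"x": 0, "y": 0, "z": 0.6, "wx": 0, "wy": 0, "wz": 0, "fingers": 0.5},
    {"x": 0, "y": 0, "z": 0.8, "wx": 0, "wy": 0, "wz": 0, "fingers": 0.5},
    {"x": 0, "y": 0, "z": 0.8, "wx": 0, "wy": 0, "wz": 0, "fingers": 0.5},
    {"x": 0, "y": -0.3, "z": 0.3, "wx": 0, "wy": 0, "wz": 0, "fingers": 0.5},
  ],
)

```text
clock: 33.02
tcp_pos: [0.4518, 0.2125, 0.3165]
tool_rot: [0.002, 0.519, 0.855, 0.003]
force: [-0.0, 0.2, -0.5]
opening: 0.0425
finger_force: 0.0
```

Request:
step_arm(
  deltas=[
    {"x": 0, "y": -0.8, "z": 0, "wx": 0, "wy": 0, "wz": 0, "fingers": 0.5},
    {"x": 0, "y": -0.8, "z": 0, "wx": 0, "wy": 0, "wz": 0, "fingers": 0.5},
    {"x": 0, "y": -0.8, "z": 0, "wx": 0, "wy": 0, "wz": 0, "fingers": 0.5},
    {"x": 0, "y": -0.8, "z": 0, "wx": 0, "wy": 0, "wz": 0, "fingers": 0.5},
    {"x": 0, "y": -0.3, "z": 0, "wx": 0, "wy": 0, "wz": 0, "fingers": 0.5},
    {"x": 0, "y": 0, "z": 0, "wx": 0, "wy": 0, "wz": 0, "fingers": 0.5},
    {"x": 0, "y": 0, "z": 0, "wx": 0, "wy": 0, "wz": 0, "fingers": 0.5},
    {"x": 0, "y": 0, "z": 0, "wx": 0, "wy": 0, "wz": 0, "fingers": 0.5},
  ],
)

```text
clock: 34.02
tcp_pos: [0.4506, 0.0025, 0.3114]
tool_rot: [-0.0, 0.519, 0.855, 0.0]
force: [-0.1, 0.3, 0.2]
opening: 0.0427
finger_force: 0.0
```

```bash
python3 - <<'E'
from h import *
p,d=read_camera('side'); cv2.imwrite('pics/side5.png',p)
for n in('top','side'):
    p,d=read_camera(n)
    P=pts(n,d)
    m=((P[...,0]>.4)&(P[...,0]<.75)&(P[...,1]<.29)&(P[...,1]>.17)&(P[...,2]>.155)&(P[...,2]<.2)).astype(np.uint8)
    k,l,s,c=cv2.connectedComponentsWithStats(m)
    for i in range(1,k):
        if s[i,4]>25:
            q=P[l==i]; print(n,q.mean(0).round(3),s[i,4],np.percentile(q[:,2],[50,90]).round(3))
E
```

```text
top [0.668 0.227 0.167] 222 [0.169 0.171]
top [0.595 0.228 0.168] 215 [0.169 0.171]
side [0.662 0.232 0.167] 414 [0.17  0.172]
side [0.59  0.233 0.167] 436 [0.17  0.172]
side [0.52  0.234 0.167] 477 [0.17  0.171]
side [0.447 0.233 0.169] 439 [0.17  0.172]
```

View pics/side5.png

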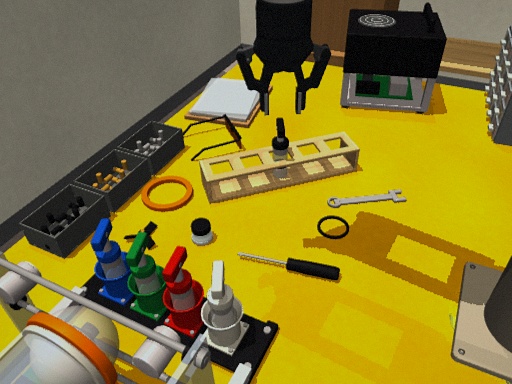

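All four cores stand in their own holsters with bar tops at 170 mm, the fully home height. The spare is still in the rack at (280,140), and the arm is clear.

```bash
python3 -c "
from station import hand_in; print(hand_in())"
```

```text
the job is handed in; nothing more can be done
None
```

I handed the job in with the red, blue, green and white cores fully home and upright in the holsters of their own colours, each lowered in, and the black spare still in the rack; it took about 34 s of the 106 s allowed, and no verdict came back.

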